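# Sort the detector modules into their colour-coded bench trays

## Robot

A 7-joint arm with a two-finger parallel gripper is mounted at the origin on the work surface. World frame = base frame: x ahead of the robot, y to its left, z up, the work surface at z = 0. Lengths are in m, angles in rad, forces in N, time in s.
With the tool pointing down it reaches from about 0.425 to 0.875 m from the base axis. Payload 4.7 kg.
Tool frame: the origin (TCP) lies midway between the tips of the shut fingers; the grasp point (between the pads) lies 19 mm behind it; x points along the fingers, z is the direction in which the jaws open and shut, and the axes are right-handed (so a half turn about x gives the same grasp; the last joint's range is limited). The gripper opens to 87 mm and grips with 3 to 60 N. Pads are 19 mm wide; open, the fingers measure 117 mm over their backs; the gripper's body (75 mm by 190 mm) begins 51 mm behind the grasp point.
Start: joints at [-1.123, 0.321, -0.07, 1.45, 0.023, 1.371, -0.057], TCP at [0.273, 0.59, 0.223] pointing down, gripper open.
Joint ranges: [-2.86, 2.86], [-0.3, 2.09], [-1.38, 1.24], [0.06, 2.45], [-1.56, 4.7], [0.09, 2.05], [-2.69, 2.69]. Speed limits (rad/s): [2.57, 2.57, 3.14, 3.14, 3.14, 3.14, 3.14].

## Interface

Orientations are given as a rotation vector (axis times angle).
In Python, from bench import ctrl gives the robot as it stands.
- The arm moves only by the shell command python3 -m pendant 'ROWS' [OPENING] [FORCE]. ROWS is JSON, a list of rows, each an object with "travel": the shift along the tool's x, y, z in m, a list of three; "twist": the turn about the tool's x in rad. In form: [{"travel": [x, y, z], "twist": twist}, ...]. A call has 1 to 10 rows; each row is the pose to reach, as a shift and turn from the pose measured when the call began, along the tool's axes at that moment; what a row does not reach only later rows make up. A row lasts 1/8 s, in which the tool goes at most 62.5 mm and 10.7 degrees, less where a joint would pass 70% of its speed; a pose out of reach is approached as far as the arm can. A call with a gripper value outside its range is refused whole. OPENING is the opening, from -1 (shut) to 1 (fully open), so that 0 is half open, set as the call begins (- or left out, the last holds). The fingers move at their own pace and stop on an object; FORCE is the grip in N (left out, the last holds). Time passes only in rows, so rows that repeat a pose let the fingers close. It gives the time, the measured TCP pose, the force and the opening at its end, in the units of the state.
- ctrl.get_state(): the state, without advancing time (a new reading comes with each control period).
- ctrl.get_image(name): name is "side" or "top"; returns the picture (400x640x3 uint8, red, green, blue); there is no depth.
- ctrl.camera_model(name): a dict with "K" (3x3 intrinsics, pixels), "rvec" (rotation vector, rad) and "tvec" (3), from world to camera coordinates, as OpenCV has them. Camera axes: x right, y down, z forward; pixel columns grow to the right and rows downward; lengths in m; the calibration is good to about 2 mm. A picture is of the moment at which its call begins. camera_model takes no time and is no camera call.
- ctrl.close_job(): hands the job in, once; it reports no verdict.
The state is a dict: "time": time; "joint_positions": joint angles; "qd": joint speeds; "joint_torque": joint torques, N m; "position": TCP position; "tool_rot": TCP orientation; "ft_force": force on the tool from outside, world axes, zero at the start; "torque": the same for the moment, N m; "grip_width": opening from 0.0 (shut) to 1.0 (fully open).
Only numpy, scipy, OpenCV 4.12 (cv2) and the standard library are available. Lean on these libraries where they do the work, as an engineer would, in place of code of your own. Each camera call takes 0.05 s, during which the arm holds its last target.

## Task

Set each of the four capped detector modules down flat inside the tray whose bar has the colour of its caps, with its connectors towards that bar; the red one was put into the yellow tray by mistake, so it has to come out before the yellow one can go in. Keep the modules upright, and leave the spare module with the bare brass connectors and the wash bottle where they stand.

Things in the scene. Friction and masses are not known exactly. Their poses are not given: they have to be found in the camera images.
- module_yellow: Detector module, loose: aluminium box 80 (x) x 44 (y) x 56 high mm, 0.3 kg; two brass connectors with yellow caps stick out 27 mm to -x, 24 mm up; yellow plate on top at that end. Origin: underside, middle of the connector end face; the box runs from x = 0 to 80 mm; z up. Starts on the bench.
- module_red: Detector module, loose: aluminium box 80 (x) x 44 (y) x 56 high mm, 0.3 kg; two brass connectors with red caps stick out 27 mm to -x, 24 mm up; red plate on top at that end. Origin: underside, middle of the connector end face; the box runs from x = 0 to 80 mm; z up. Starts, wrongly, in the yellow tray.
- module_blue: Detector module, loose: aluminium box 80 (x) x 44 (y) x 56 high mm, 0.3 kg; two brass connectors with blue caps stick out 27 mm to -x, 24 mm up; blue plate on top at that end. Origin: underside, middle of the connector end face; the box runs from x = 0 to 80 mm; z up. Starts on the bench.
- module_green: Detector module, loose: aluminium box 80 (x) x 44 (y) x 56 high mm, 0.3 kg; two brass connectors with green caps stick out 27 mm to -x, 24 mm up; green plate on top at that end. Origin: underside, middle of the connector end face; the box runs from x = 0 to 80 mm; z up. Starts on the bench.
- tray_yellow: Fixed tray, inside 96 (x) x 60 (y) mm, floor 6 mm and 4 mm thick rim top 16 mm above the bench; yellow bar (16 x 68 mm, 16 high) outside its -x end. Origin: bench level, where the origin of a centred module comes (inside runs from x = -8 to 88 mm, 8 mm play all round); seated, the module's x points along tray x. Holds the red module at the start.
- tray_red: Fixed tray, inside 96 (x) x 60 (y) mm, floor 6 mm and 4 mm thick rim top 16 mm above the bench; red bar (16 x 68 mm, 16 high) outside its -x end. Origin: bench level, where the origin of a centred module comes (inside runs from x = -8 to 88 mm, 8 mm play all round); seated, the module's x points along tray x. Empty at the start.
- tray_blue: Fixed tray, inside 96 (x) x 60 (y) mm, floor 6 mm and 4 mm thick rim top 16 mm above the bench; blue bar (16 x 68 mm, 16 high) outside its -x end. Origin: bench level, where the origin of a centred module comes (inside runs from x = -8 to 88 mm, 8 mm play all round); seated, the module's x points along tray x. Empty at the start.
- tray_green: Fixed tray, inside 96 (x) x 60 (y) mm, floor 6 mm and 4 mm thick rim top 16 mm above the bench; green bar (16 x 68 mm, 16 high) outside its -x end. Origin: bench level, where the origin of a centred module comes (inside runs from x = -8 to 88 mm, 8 mm play all round); seated, the module's x points along tray x. Empty at the start.
- module_spare: Spare module, the same 80 x 44 x 56 mm aluminium box with bare brass connectors, a plain steel plate on top and no coloured caps; same origin and axes as the others. Stands on the bench among them; must be left alone.
- wash_bottle: Clear bottle with white cap, 64 mm diameter, 170 mm high, standing at the robot's right; origin at the centre of its underside. Must be left alone.
Things that resemble listed ones, but are neither listed nor needed, are in the scene too. Leave any pink look-alike of the module_yellow alone.

How it is judged:
At the end, for the whole second after the job is handed in: Each coloured module lies flat on the floor of its own colour's tray (origin less than 9 mm above the tray's, tilt under 0.06 rad), connector end at the bar (origins within 15 mm horizontally, long axes within 0.25 rad), released and at rest (horizontal distance between module_yellow and tray_yellow below 0.015 m and z of module_yellow in the frame of tray_yellow below 0.009 m and angle between the x axis of module_yellow and the x axis of tray_yellow, either way round below 0.25 rad and angle between each of module_yellow, module_red, module_blue, module_green's own z axis and vertical below 0.06 rad and linear speed of each of module_yellow, module_red, module_blue, module_green below 0.02 m/s and angular speed of each of module_yellow, module_red, module_blue, module_green below 0.1 rad/s and horizontal distance between module_red and tray_red below 0.015 m and z of module_red in the frame of tray_red below 0.009 m and angle between the x axis of module_red and the x axis of tray_red, either way round below 0.25 rad and horizontal distance between module_blue and tray_blue below 0.015 m and z of module_blue in the frame of tray_blue below 0.009 m and angle between the x axis of module_blue and the x axis of tray_blue, either way round below 0.25 rad and horizontal distance between module_green and tray_green below 0.015 m and z of module_green in the frame of tray_green below 0.009 m and angle between the x axis of module_green and the x axis of tray_green, either way round below 0.25 rad); the robot touches nothing.
It fails at once if a capped module is tipped over (more than 0.6 rad) (angle between any of module_yellow, module_red, module_blue, module_green's own z axis and vertical above 0.6 rad).
It fails at once if the spare module is moved more than 20 mm (distance of module_spare from where it was at the start of the episode above 0.02 m).
It fails at once if the wash bottle is moved more than 30 mm or knocked over (distance of wash_bottle from where it was at the start of the episode above 0.03 m or angle between wash_bottle's own z axis and vertical above 0.4 rad).
It also fails if it takes over 96 s, if anything falls off the work surface, if the arm or the gripper's body presses on something with over 40 N, if the wrist force passes 120 N, or if a joint passes its speed limit or range.

## Working session

There is one attempt and no reset: what is moved stays moved. The work goes in short steps, Python scripts to look and compute and a shell command to move; the robot and the scene stay as the last step left them, time stands still between calls to the robot, and variables do not carry over. Pictures are saved under pics/ and viewed, and the job is handed in when it is done.

```bash
ls; mkdir -p pics; python3 - <<'E'
from bench import ctrl
import cv2
for n in("side","top"):
    im=ctrl.get_image(n); cv2.imwrite(f"pics/{n}0.png",im[:,:,::-1])
    m=ctrl.camera_model(n); print(n,m)
s=ctrl.get_state(); print(s)
E
```

```text
pics
side {'K': array([[418.14405323,   0.        , 325.24823977],
       [  0.        , 418.14405323, 197.09079956],
       [  0.        ,   0.        ,   1.        ]]), 'rvec': array([ 2.18464024, -0.5388061 ,  0.25082055]), 'tvec': array([-0.39684886,  0.16191435,  1.07354991])}
top {'K': array([[381.14002924,   0.        , 320.66395164],
       [  0.        , 381.14002924, 203.40525886],
       [  0.        ,   0.        ,   1.        ]]), 'rvec': array([ 2.239824  , -2.17751379,  0.09769258]), 'tvec': array([-0.07488197,  0.43453806,  1.15075632])}
{'time': 0.1, 'joint_positions': array([-1.1228932 ,  0.32174632, -0.07008314,  1.45158561,  0.02260074,
        1.3708072 , -0.05686573]), 'qd': array([ 1.27270944e-03, -7.38904709e-04, -7.91584968e-04, -3.47357345e-03,
        8.63285863e-04, -2.86766885e-05,  1.58642618e-03]), 'joint_torque': array([ 1.19734586e-04, -4.92575848e+01, -4.05413378e-01, -3.13399172e+01,
       -6.40737754e-02,  3.95044894e-02,  8.05755462e-05]), 'position': array([0.27304065, 0.58930509, 0.22155617]), 'tool_rot': array([-0.88507881,  1.38518476,  0.8833914 ]), 'ft_force': array([ 0.5526155 ,  0.74826248, -0.43403285]), 'torque': array([ 0.01625727, -0.04942688,  0.00342485]), 'grip_width': 1.0019602010285946}
```

View pics/side0.png

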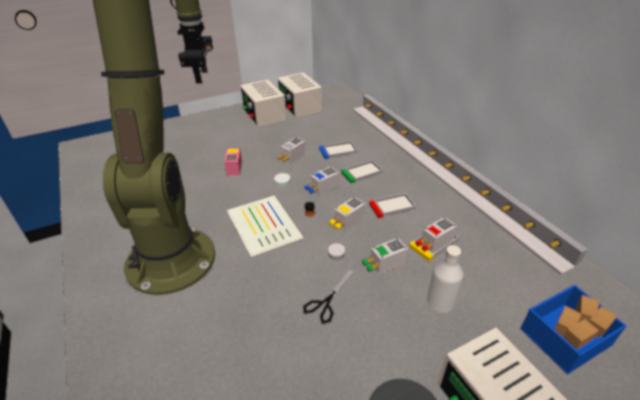

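View pics/top0.png

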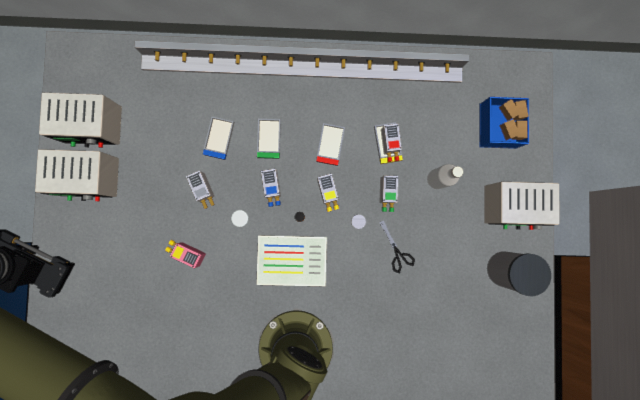

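```bash
python3 - <<'E'
import cv2
im=cv2.imread("pics/top0.png")
cv2.imwrite("pics/c1.png",cv2.resize(im[105:220,170:300],None,fx=6,fy=5.2,interpolation=cv2.INTER_CUBIC)[:600])
cv2.imwrite("pics/c2.png",cv2.resize(im[105:220,290:420],None,fx=6,fy=5.2,interpolation=cv2.INTER_CUBIC)[:600])
E
```

```text
(no output)
```

View pics/c1.png

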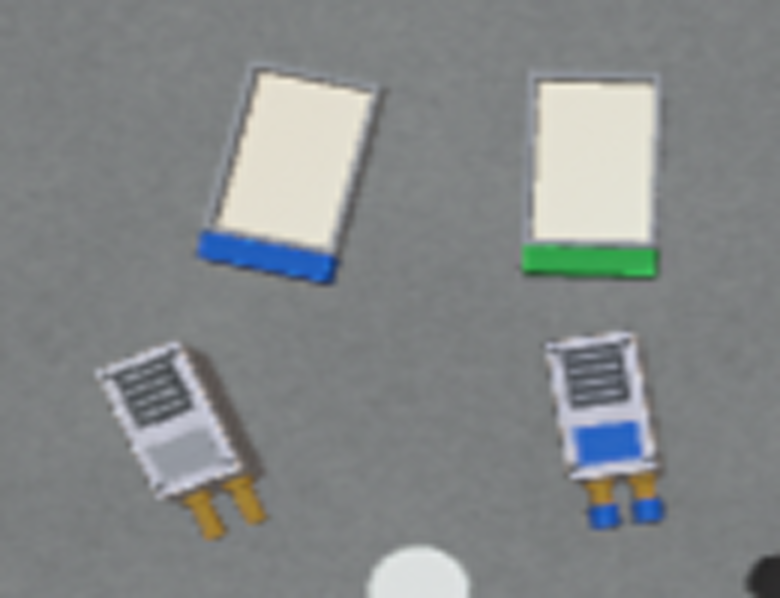

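View pics/c2.png

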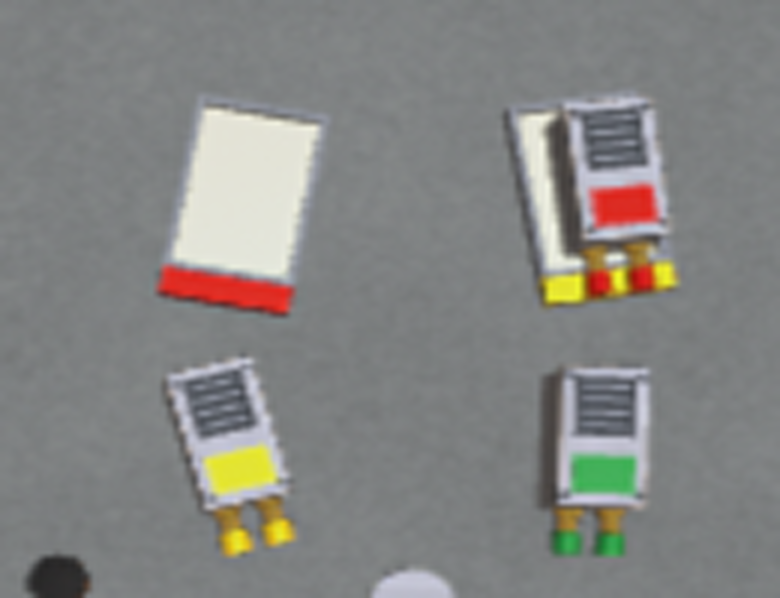

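```bash
cat > h.py <<'E'
import cv2,numpy as np
def cast(m,px,z):
    R=cv2.Rodrigues(m["rvec"])[0]; t=m["tvec"]; C=-R.T@t
    px=np.asarray(px,float).reshape(-1,2)
    d=np.c_[px,np.ones(len(px))]@np.linalg.inv(m["K"]).T@R
    return (C+d*((z-C[2])/d[:,2])[:,None])
def proj(m,P): return cv2.projectPoints(np.asarray(P,float).reshape(-1,3),m["rvec"],m["tvec"],m["K"],None)[0].reshape(-1,2)
S=6
def roi(im,x0,y0,x1,y1):
    return cv2.cvtColor(cv2.resize(im[y0:y1,x0:x1],None,fx=S,fy=S,interpolation=cv2.INTER_CUBIC),cv2.COLOR_RGB2HSV)
def rect(m,mask,x0,y0,z):
    mask=cv2.morphologyEx(mask,cv2.MORPH_CLOSE,np.ones((15,15)))
    mask=cv2.morphologyEx(mask,cv2.MORPH_OPEN,np.ones((7,7)))
    c=max(cv2.findContours(mask,cv2.RETR_EXTERNAL,cv2.CHAIN_APPROX_NONE)[0],key=cv2.contourArea).reshape(-1,2)
    px=(c+.5)/S-.5+[x0,y0]
    p=cast(m,px,z)[:,:2].astype(np.float32)
    (c,wh,a)=cv2.minAreaRect(p*1000)
    b=cv2.boxPoints((c,wh,a))
    e=[b[1]-b[0],b[2]-b[1]]; l=max(e,key=np.linalg.norm)
    return np.array(c),sorted(wh),l/np.linalg.norm(l)
HUE={"yellow":(22,35),"red":(None),"blue":(100,125),"green":(45,80)}
def cmask(h,col):
    if col=="red": return cv2.inRange(h,(0,150,90),(8,255,255))|cv2.inRange(h,(172,150,90),(180,255,255))
    a,b=HUE[col]; return cv2.inRange(h,(a,120,90),(b,255,255))
def module(m,im,col,box,z=.056):
    h=roi(im,*box)
    mk=cv2.inRange(h,(0,0,185),(180,40,255))|(cmask(h,col) if col else 0)
    if col: # plate only
        c,wh,l=rect(m,cmask(h,col),box[0],box[1],z)
    cb,whb,lb=rect(m,mk,box[0],box[1],z)
    return cb,whb,lb,(c if col else None)
E
python3 - <<'E'
from bench import ctrl
import cv2,numpy as np
from h import *
m=ctrl.camera_model("top"); im=cv2.imread("pics/top0.png")[:,:,::-1].copy()
Cc=-cv2.Rodrigues(m["rvec"])[0].T@m["tvec"];print("cam",Cc)
mods={"yellow":(312,165,345,202),"green":(376,170,405,203),"blue":(256,162,285,198),"red":(380,118,408,152),}
for k,b in mods.items():
    c,wh,l,pc=module(m,im,k,b)
    # direction to +x (away from plate)
    if l@(c-pc)<0:l=-l
    print("mod",k,c.round(1),np.round(wh,1),"yaw",np.degrees(np.arctan2(l[1],l[0])).round(1),"plate",pc.round(1))
tr={"blue":(195,110,245,165),"green":(250,112,290,165),"red":(310,115,350,170)}
for k,b in tr.items():
    h=roi(im,*b)
    c,wh,l=rect(m,cmask(h,k),b[0],b[1],.016)
    fl=cv2.inRange(h,(10,5,190),(40,60,255))
    cf,whf,lf=rect(m,fl,b[0],b[1],.006)
    x=cf-c; 
    if lf@x<0: lf=-lf
    n=np.array([l[1],-l[0]]); n=n if n@x>0 else -n
    print("tray",k,"bar",c.round(1),np.round(wh,1),np.degrees(np.arctan2(n[1],n[0])).round(1),"floor",cf.round(1),np.round(whf,1),np.degrees(np.arctan2(lf[1],lf[0])).round(1), "line",np.degrees(np.arctan2(x[1],x[0])).round(1),np.hypot(*x).round(1))
# yellow tray corners hand-read from crop c2
P=[(506,107),(542,304),(678,287),(545,277),(672,265)]
px=[((u+.5)/6-.5+290,(v+.5)/5.2-.5+105) for u,v in P]
print(cast(m,px,.016)*1000)
b=(370,145,408,168);h=roi(im,*b);c,wh,l=rect(m,cmask(h,"yellow")|cmask(h,"red"),b[0],b[1],.016);print(c,wh,l)
E
```

```text
cam [ 0.37117193 -0.02543337  1.17484266]
mod yellow [474.7 -82.8] [42.2 69.4] yaw 14.8 plate [460.2 -87. ]
mod green [ 483.5 -266.6] [41.8 79.9] yaw -1.2 plate [ 462.8 -266.6]
mod blue [487.7  89.2] [42.4 71.5] yaw 10.4 plate [470.   85.9]
mod red [ 624.3 -273.4] [42.4 47.8] yaw 8.8 plate [ 618.  -274.1]
tray blue bar [577.3 265.8] [17.1 70.6] -11.3 floor [637.3 256.5] [58.1 95.1] -11.1 line -8.8 60.7
tray green bar [580.  102.8] [16.6 67.1] -0.5 floor [641.8 103.8] [59.9 93.4] 0.7 line 0.9 61.8
tray red bar [568.9 -78.6] [16.8 66.7] -8.7 floor [630.3 -88. ] [60.6 93. ] -8.8 line -8.7 62.2
[[ 683.65418673 -220.80821633   16.        ]
 [ 566.09587115 -241.69019921   16.        ]
 [ 578.57070638 -311.88206557   16.        ]
 [ 582.27406246 -242.93927249   16.        ]
 [ 591.64589776 -308.56709815   16.        ]]
[ 580.36346436 -275.5447998 ] [18.878938674926758, 70.33901977539062] [ 0.20222756 -0.97933865]
```

```bash
cat >> h.py <<'E'
def lid(m,im,col,box,z=.056):
    h=roi(im,*box)
    pm=cmask(h,col)
    mk=cv2.inRange(h,(0,0,150),(180,40,255))|pm
    mk=cv2.morphologyEx(mk,cv2.MORPH_CLOSE,np.ones((31,31)))
    mk=cv2.morphologyEx(mk,cv2.MORPH_OPEN,np.ones((45,45)))
    pc=rect(m,pm,box[0],box[1],z+.001)[0]
    c,wh,l=rect(m,mk,box[0],box[1],z)
    if l@(c-pc)<0:l=-l
    return c,wh,l,pc
def report(m,im,col,box,z=.056):
    c,wh,l,pc=lid(m,im,col,box,z)
    o=c-40*l
    print(col,"centre",c.round(1),np.round(wh,1),"yaw",np.degrees(np.arctan2(l[1],l[0])).round(1),"origin",o.round(1),"plate at",((pc-o)@l).round(1),((pc-o)@[-l[1],l[0]]).round(1))
from scipy.spatial.transform import Rotation as Ro
def goto(s,x,y,z,yaw):
    """jaw axis along yaw+90 (mod 180), metres/deg; prints travel+twist"""
    R=Ro.from_rotvec(s["tool_rot"]).as_matrix()
    d=R.T@(np.array([x,y,z])-s["position"])
    jz=np.degrees(np.arctan2(R[1,2],R[0,2]))
    # twist about tool x (down): world yaw = -twist
    dy=(yaw+90-jz+90)%180-90
    print("pos",s["position"].round(4),"toolx",R[:,0].round(3),"jaw yaw",jz.round(1),"q7",s["joint_positions"][6].round(2),"grip",round(s["grip_width"],3),"t",s["time"])
    print("travel",d.round(4),"twist",np.radians(-dy).round(3),"rows>=",np.ceil(max(np.linalg.norm(d)/.0625,abs(dy)/10.7)))
E
python3 - <<'E'
from bench import ctrl
from h import *
m=ctrl.camera_model("top"); im=cv2.imread("pics/top0.png")[:,:,::-1].copy()
mods={"yellow":(312,168,345,201),"green":(376,170,405,203),"blue":(256,164,285,198)}
for k,b in mods.items(): report(m,im,k,b)
report(m,im,"red",(384,118,408,152),.062)
goto(ctrl.get_state(),.627,-.27,.25,8)
# hand corners of lids from c2/c1
def hc(P,x0,z):
    q=cast(m,[((u+.5)/6-.5+x0,(v+.5)/5.2-.5+105) for u,v in P],z)[:,:2]*1000
    far=(q[0]+q[1])/2; near=(q[2]+q[3])/2; l=far-near
    print(q.mean(0).round(1),np.degrees(np.arctan2(l[1],l[0])).round(1),np.hypot(*l).round(1))
hc([(565,101),(650,97),(668,235),(580,243)],290,.062)
hc([(165,375),(250,358),(288,492),(205,508)],290,.056)
hc([(563,369),(649,370),(643,506),(557,504)],290,.056)
hc([(545,345),(632,333),(660,468),(573,481)],170,.056)
E
```

```text
yellow centre [468.  -85.9] [48.7 48.8] yaw 1.8 origin [428.  -87.1] plate at 32.0 -0.8
green centre [ 464.1 -266.8] [42.1 45.3] yaw -88.3 origin [ 462.9 -226.9] plate at 39.5 -1.4
blue centre [488.5  90. ] [45.6 87.4] yaw 9.2 origin [449.   83.6] plate at 21.0 -1.2
red centre [ 636.4 -268.4] [52.2 84.2] yaw 1.9 origin [ 596.5 -269.8] plate at 19.9 -3.5
pos [0.273  0.5893 0.2216] toolx [-0.001 -0.002 -1.   ] jaw yaw 65.1 q7 -0.06 grip 1.002 t 0.1
travel [-0.0273 -0.6823 -0.631 ] twist -0.573 rows>= 15.0
[ 637.4 -268.4] 6.8 81.2
[480.5 -79.9] 15.7 78.3
[ 483.9 -266. ] -1.2 77.7
[490.3  89.3] 12.0 78.1
```

The candidates are:
- Yellow module at (328,192). This is the aluminium box with yellow caps.
- Pink look-alike at (185,253), rejected.
- Spare with bare brass at (200,187), rejected.
- Red module at (391,140), sitting in the yellow tray.
- Blue module at (271,186) and green module at (390,192).

The close crops confirm these choices. I'll move the red module first.

```bash
python3 -m pendant '[{"travel":[-0.03,-0.34,-0.315],"twist":-0.28},{"travel":[-0.03,-0.34,-0.315],"twist":-0.28},{"travel":[-0.03,-0.34,-0.315],"twist":-0.28},{"travel":[-0.03,-0.34,-0.315],"twist":-0.28},{"travel":[-0.03,-0.34,-0.315],"twist":-0.28},{"travel":[-0.03,-0.34,-0.315],"twist":-0.28},{"travel":[-0.03,-0.34,-0.315],"twist":-0.28},{"travel":[-0.03,-0.34,-0.315],"twist":-0.28},{"travel":[-0.03,-0.34,-0.315],"twist":-0.28}]' 1 25
python3 -c "
from bench import ctrl
from h import *
goto(ctrl.get_state(),.6374,-.2684,.25,7)"
```

```text
time: 1.23
position: [0.4499, 0.1582, 0.2522]
tool_rot: [-1.092, 1.282, 1.091]
ft_force: [0.3, 0.1, -0.0]
grip_width: 0.997
pos [0.4499 0.1582 0.2522] toolx [-0.001 -0.002 -1.   ] jaw yaw 80.9 q7 1.0 grip 0.997 t 1.225
travel [ 0.0027 -0.2527 -0.3915] twist -0.281 rows>= 8.0
```

```bash
python3 -m pendant '[{"travel":[0,-0.253,-0.391],"twist":-0.28},{"travel":[0,-0.253,-0.391],"twist":-0.28},{"travel":[0,-0.253,-0.391],"twist":-0.28},{"travel":[0,-0.253,-0.391],"twist":-0.28},{"travel":[0,-0.253,-0.391],"twist":-0.28},{"travel":[0,-0.253,-0.391],"twist":-0.28},{"travel":[0,-0.253,-0.391],"twist":-0.28},{"travel":[0,-0.253,-0.391],"twist":-0.28},{"travel":[0,-0.253,-0.391],"twist":-0.28},{"travel":[0,-0.253,-0.391],"twist":-0.28}]'
python3 - <<'E'
from bench import ctrl
from h import *
goto(ctrl.get_state(),.6374,-.2684,.031,7)
a=ctrl.get_image("top");b=ctrl.get_image("side")
cv2.imwrite("pics/t1.png",cv2.resize(np.hstack([a[80:240,290:490],b[170:330,330:530]]),None,fx=2,fy=2)[:,:,::-1])
E
```

```text
time: 2.48
position: [0.6384, -0.2652, 0.2518]
tool_rot: [-1.298, 1.149, 1.301]
ft_force: [-0.0, 0.5, 1.2]
grip_width: 1.003
pos [ 0.6384 -0.2652  0.2518] toolx [-0.002  0.001 -1.   ] jaw yaw 97.1 q7 2.22 grip 1.003 t 2.475
travel [ 0.2208  0.001  -0.0032] twist 0.001 rows>= 4.0
```

View pics/t1.png

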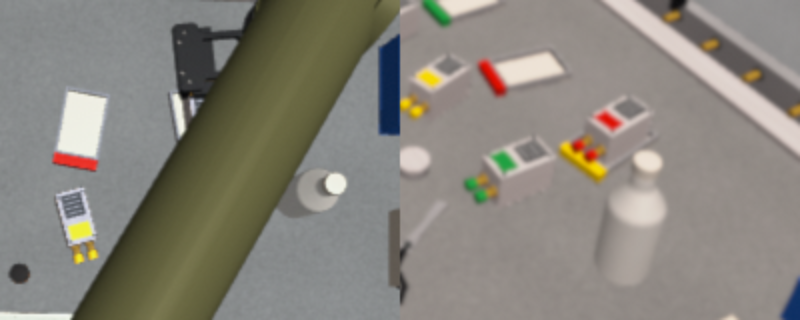

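```bash
python3 -m pendant '[{"travel":[0.06,0.001,-0.003],"twist":0},{"travel":[0.12,0.001,-0.003],"twist":0},{"travel":[0.16,0.001,-0.003],"twist":0},{"travel":[0.19,0.001,-0.003],"twist":0},{"travel":[0.21,0.001,-0.003],"twist":0},{"travel":[0.221,0.001,-0.003],"twist":0},{"travel":[0.221,0.001,-0.003],"twist":0}]' 1 
python3 -m pendant '[{"travel":[0,0,0],"twist":0},{"travel":[0,0,0],"twist":0},{"travel":[0,0,0],"twist":0},{"travel":[0,0,0],"twist":0},{"travel":[0,0,0],"twist":0}]' -1 25
```

```text
time: 3.45
position: [0.6378, -0.2675, 0.0317]
tool_rot: [-1.3, 1.147, 1.301]
ft_force: [-0.6, -0.3, -0.3]
grip_width: 0.999
time: 4.08
position: [0.6378, -0.2686, 0.032]
tool_rot: [-1.301, 1.149, 1.3]
ft_force: [-0.5, -3.1, -0.6]
grip_width: 0.517
```

```bash
python3 -m pendant '[{"travel":[-0.03,0,0],"twist":0},{"travel":[-0.07,0,0],"twist":0},{"travel":[-0.11,0,0],"twist":0},{"travel":[-0.12,0,0],"twist":0},{"travel":[-0.12,0,0],"twist":0}]' -1 25
python3 - <<'E'
from bench import ctrl
from h import *
goto(ctrl.get_state(),.6292,-.0879,.152,-8.8)
b=ctrl.get_image("side")
cv2.imwrite("pics/t2.png",cv2.resize(b[100:300,300:520],None,fx=3,fy=3)[:,:,::-1])
E
```

```text
time: 4.7
position: [0.6375, -0.2682, 0.151]
tool_rot: [-1.3, 1.149, 1.301]
ft_force: [0.2, -0.2, -5.1]
grip_width: 0.504
pos [ 0.6375 -0.2682  0.151 ] toolx [-0.001 -0.    -1.   ] jaw yaw 97.1 q7 2.25 grip 0.504 t 4.7
travel [-0.0011 -0.0142  0.1799] twist 0.278 rows>= 3.0
```

View pics/t2.png

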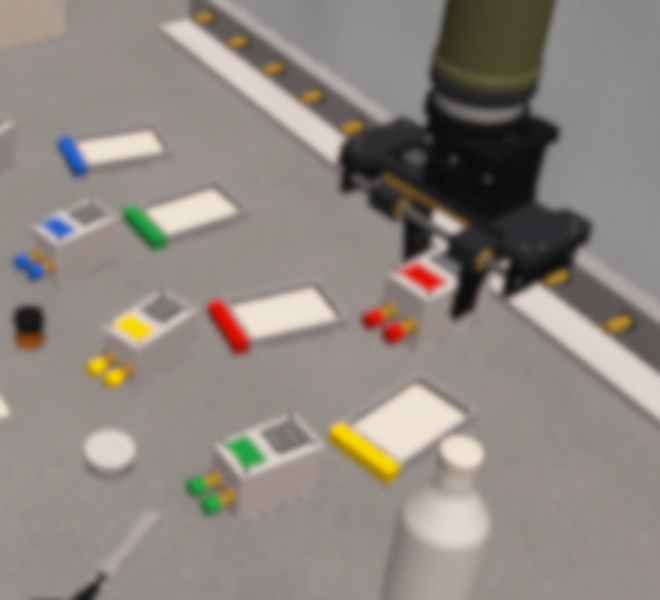

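The red module is held upright by the gripper at about (430,290) in the crop, and the yellow tray is now empty. I'll carry the module to the red tray.

```bash
python3 -m pendant '[{"travel":[0,-0.004,0.05],"twist":0.1},{"travel":[0,-0.008,0.1],"twist":0.2},{"travel":[0,-0.014,0.15],"twist":0.278},{"travel":[0,-0.014,0.175],"twist":0.278},{"travel":[0,-0.014,0.18],"twist":0.278},{"travel":[0,-0.014,0.18],"twist":0.278},{"travel":[0,-0.014,0.18],"twist":0.278}]' -1 25
python3 - <<'E'
from bench import ctrl
from h import *
goto(ctrl.get_state(),.6292,-.0879,.033,-8.8)
b=ctrl.get_image("top")
cv2.imwrite("pics/top2.png",b[:,:,::-1])
cv2.imwrite("pics/t3.png",cv2.resize(b[100:210,290:420],None,fx=5,fy=5)[:,:,::-1])
E
```

```text
time: 5.62
position: [0.628, -0.0901, 0.1496]
tool_rot: [-1.093, 1.282, 1.095]
ft_force: [-0.9, -0.2, -3.5]
grip_width: 0.502
pos [ 0.628  -0.0901  0.1496] toolx [-0.003 -0.001 -1.   ] jaw yaw 81.0 q7 1.69 grip 0.502 t 5.625
travel [ 0.1166 -0.0012  0.0026] twist -0.003 rows>= 2.0
```

View pics/t3.png

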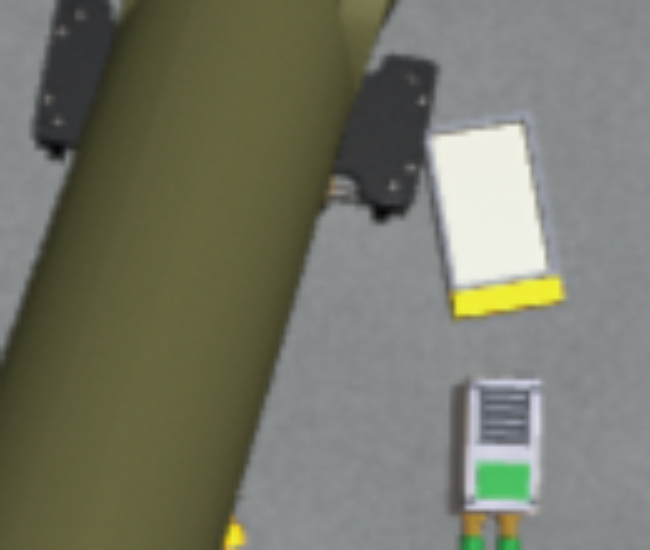

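The yellow tray is clear, with its bar at about (391,159) in full-image pixels. I'll lower the red module and release it.

```bash
python3 -m pendant '[{"travel":[0.04,-0.001,0.0025],"twist":0},{"travel":[0.075,-0.001,0.0025],"twist":0},{"travel":[0.1,-0.001,0.0025],"twist":0},{"travel":[0.112,-0.001,0.0025],"twist":0},{"travel":[0.117,-0.001,0.0025],"twist":0},{"travel":[0.117,-0.001,0.0025],"twist":0},{"travel":[0.117,-0.001,0.0025],"twist":0}]' -1 25
python3 -c "
from bench import ctrl
from h import *
goto(ctrl.get_state(),.6292,-.0879,.032,-8.8)"
```

```text
time: 6.55
position: [0.6301, -0.0879, 0.0339]
tool_rot: [-1.093, 1.28, 1.093]
ft_force: [-0.9, -0.2, -4.5]
grip_width: 0.504
pos [ 0.6301 -0.0879  0.0339] toolx [-0.001 -0.001 -1.   ] jaw yaw 81.0 q7 1.74 grip 0.504 t 6.55
travel [ 0.0019  0.0008 -0.0002] twist -0.003 rows>= 1.0
```

```bash
python3 -m pendant '[{"travel":[0.002,0,0],"twist":0},{"travel":[0.003,0,0],"twist":0}]' -1 25
python3 -m pendant '[{"travel":[0,0,0],"twist":0},{"travel":[0,0,0],"twist":0},{"travel":[0,0,0],"twist":0},{"travel":[-0.03,0,0],"twist":0},{"travel":[-0.08,0,0],"twist":0},{"travel":[-0.12,0,0],"twist":0},{"travel":[-0.12,0,0],"twist":0}]' 1
python3 - <<'E'
from bench import ctrl
from h import *
goto(ctrl.get_state(),.4805,-.0800,.150,15.3)
m=ctrl.camera_model("top"); im=cv2.imread("pics/top2.png")[:,:,::-1].copy()
b=(370,118,408,168);h=roi(im,*b);c,wh,l=rect(m,cmask(h,"yellow"),b[0],b[1],.016)
fl=cv2.inRange(h,(10,5,190),(40,60,255))
cf,whf,lf=rect(m,fl,b[0],b[1],.006);print("ytray bar",c,wh,np.degrees(np.arctan2(l[1],l[0]))+90,"floor",cf,whf,np.degrees(np.arctan2(lf[1],lf[0])))
E
```

```text
time: 6.8
position: [0.6307, -0.088, 0.0321]
tool_rot: [-1.094, 1.279, 1.092]
ft_force: [-2.2, -0.3, 6.0]
grip_width: 0.503
time: 7.68
position: [0.6331, -0.0885, 0.1562]
tool_rot: [-1.097, 1.273, 1.087]
ft_force: [-0.3, -0.4, -0.9]
grip_width: 0.999
pos [ 0.6331 -0.0885  0.1562] toolx [ 0.008 -0.001 -1.   ] jaw yaw 81.0 q7 1.69 grip 0.999 t 7.675
travel [ 0.005   0.1521 -0.0154] twist -0.424 rows>= 3.0
ytray bar [ 579.44348145 -275.70111084] [17.58053207397461, 70.39982604980469] 10.707405 floor [ 638.63336182 -266.29995728] [57.73416519165039, 98.44894409179688] 11.3058
```

```bash
python3 -m pendant '[{"travel":[0,0.05,-0.005],"twist":-0.15},{"travel":[0,0.1,-0.01],"twist":-0.3},{"travel":[0,0.14,-0.015],"twist":-0.424},{"travel":[0.005,0.152,-0.0155],"twist":-0.424},{"travel":[0.005,0.152,-0.0155],"twist":-0.424},{"travel":[0.005,0.152,-0.0155],"twist":-0.424}]' 1
python3 - <<'E'
from bench import ctrl
from h import *
goto(ctrl.get_state(),.4805,-.0800,.026,15.3)
b=ctrl.get_image("side")
cv2.imwrite("pics/t4.png",cv2.resize(b[130:290,270:490],None,fx=3,fy=3)[:,:,::-1])
E
```

```text
time: 8.43
position: [0.4817, -0.0801, 0.1499]
tool_rot: [-1.409, 1.067, 1.396]
ft_force: [0.0, 0.1, 0.2]
grip_width: 0.998
pos [ 0.4817 -0.0801  0.1499] toolx [ 0.008 -0.002 -1.   ] jaw yaw 105.3 q7 1.96 grip 0.998 t 8.425
travel [0.1239 0.0021 0.0009] twist -0.0 rows>= 2.0
```

View pics/t4.png

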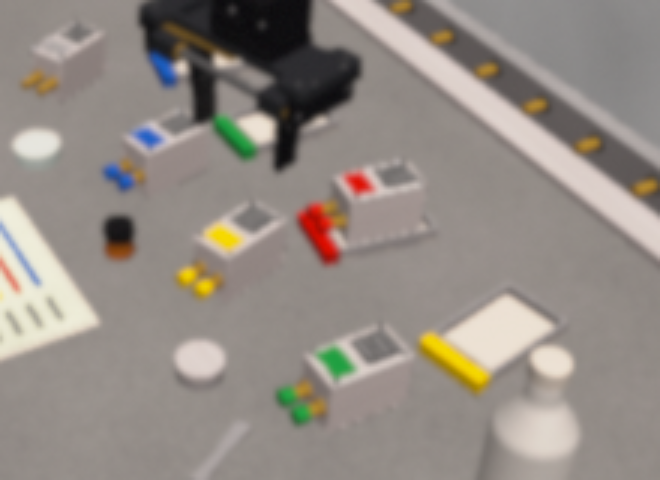

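The red module stands in its tray, with its red caps at the bar at about (318,215) in the crop. I'll descend on the yellow module.

```bash
python3 -m pendant '[{"travel":[0.05,0.002,0.001],"twist":0},{"travel":[0.09,0.002,0.001],"twist":0},{"travel":[0.115,0.002,0.001],"twist":0},{"travel":[0.124,0.002,0.001],"twist":0},{"travel":[0.124,0.002,0.001],"twist":0},{"travel":[0.124,0.002,0.001],"twist":0}]' 1
python3 -m pendant '[{"travel":[0,0,0],"twist":0},{"travel":[0,0,0],"twist":0},{"travel":[0,0,0],"twist":0},{"travel":[0,0,0],"twist":0},{"travel":[0,0,0],"twist":0}]' -1 25
python3 -m pendant '[{"travel":[-0.03,0,0],"twist":0},{"travel":[-0.07,0,0],"twist":0},{"travel":[-0.11,0,0],"twist":0},{"travel":[-0.13,0,0],"twist":0},{"travel":[-0.13,0,0],"twist":0}]' -1 25
python3 -c "
from bench import ctrl
from h import *
goto(ctrl.get_state(),.6385,-.2655,.156,10.7)"
```

```text
time: 9.22
position: [0.4819, -0.0801, 0.027]
tool_rot: [-1.41, 1.066, 1.394]
ft_force: [0.0, 0.1, -0.3]
grip_width: 0.999
time: 9.85
position: [0.482, -0.0805, 0.0271]
tool_rot: [-1.411, 1.066, 1.393]
ft_force: [0.3, -2.8, 0.1]
grip_width: 0.512
time: 10.48
position: [0.4812, -0.0802, 0.1579]
tool_rot: [-1.412, 1.064, 1.392]
ft_force: [0.8, 0.3, -4.3]
grip_width: 0.506
pos [ 0.4812 -0.0802  0.1579] toolx [ 0.013 -0.002 -1.   ] jaw yaw 105.3 q7 1.95 grip 0.506 t 10.475
travel [ 0.0042 -0.1027 -0.2203] twist 0.08 rows>= 4.0
```

```bash
python3 -m pendant '[{"travel":[0,-0.025,-0.05],"twist":0.02},{"travel":[0,-0.05,-0.1],"twist":0.05},{"travel":[0,-0.075,-0.15],"twist":0.08},{"travel":[0.002,-0.095,-0.2],"twist":0.08},{"travel":[0.004,-0.104,-0.22],"twist":0.08},{"travel":[0.004,-0.104,-0.22],"twist":0.08},{"travel":[0.004,-0.104,-0.22],"twist":0.08}]' -1 25
python3 -c "
from bench import ctrl
from h import *
goto(ctrl.get_state(),.6400,-.2655,.033,10.7)"
```

```text
time: 11.35
position: [0.6386, -0.2636, 0.1545]
tool_rot: [-1.352, 1.108, 1.338]
ft_force: [0.2, -0.3, -3.3]
grip_width: 0.502
pos [ 0.6386 -0.2636  0.1545] toolx [ 0.01 -0.   -1.  ] jaw yaw 100.7 q7 2.35 grip 0.502 t 11.35
travel [ 0.1215  0.0002 -0.0018] twist 0.001 rows>= 2.0
```

```bash
python3 -m pendant '[{"travel":[0.04,0,-0.0015],"twist":0},{"travel":[0.075,0,-0.0015],"twist":0},{"travel":[0.1,0,-0.0015],"twist":0},{"travel":[0.113,0,-0.0015],"twist":0},{"travel":[0.119,0,-0.0015],"twist":0},{"travel":[0.122,0,-0.0015],"twist":0},{"travel":[0.122,0,-0.0015],"twist":0}]' -1 25
python3 -c "
from bench import ctrl
from h import *
goto(ctrl.get_state(),.6400,-.2655,.033,10.7)"
```

```text
time: 12.22
position: [0.6408, -0.2654, 0.0335]
tool_rot: [-1.353, 1.107, 1.336]
ft_force: [1.2, -0.2, -3.5]
grip_width: 0.506
pos [ 0.6408 -0.2654  0.0335] toolx [ 0.012 -0.001 -1.   ] jaw yaw 100.8 q7 2.4 grip 0.506 t 12.225
travel [0.0005 0.0008 0.    ] twist 0.001 rows>= 1.0
```

Release, rise, then head for the green module.

```bash
python3 -m pendant '[{"travel":[0.001,0,0],"twist":0},{"travel":[0.002,0,0],"twist":0}]' -1 25
python3 -m pendant '[{"travel":[0,0,0],"twist":0},{"travel":[0,0,0],"twist":0},{"travel":[0,0,0],"twist":0},{"travel":[-0.03,0,0],"twist":0},{"travel":[-0.08,0,0],"twist":0},{"travel":[-0.12,0,0],"twist":0},{"travel":[-0.12,0,0],"twist":0}]' 1
python3 - <<'E'
from bench import ctrl
from h import *
goto(ctrl.get_state(),.4840,-.2663,.150,-1.2)
b=ctrl.get_image("side")
cv2.imwrite("pics/t5.png",cv2.resize(b[130:330,300:520],None,fx=3,fy=3)[:,:,::-1])
E
```

```text
time: 12.48
position: [0.641, -0.2656, 0.0333]
tool_rot: [-1.353, 1.107, 1.336]
ft_force: [-3.4, 2.4, 8.9]
grip_width: 0.503
time: 13.35
position: [0.6416, -0.2671, 0.1576]
tool_rot: [-1.358, 1.104, 1.329]
ft_force: [-0.8, -0.2, -0.8]
grip_width: 0.996
pos [ 0.6416 -0.2671  0.1576] toolx [ 0.02  -0.003 -1.   ] jaw yaw 100.7 q7 2.35 grip 0.996 t 13.35
travel [0.0045 0.1548 0.0302] twist 0.208 rows>= 3.0
```

View pics/t5.png

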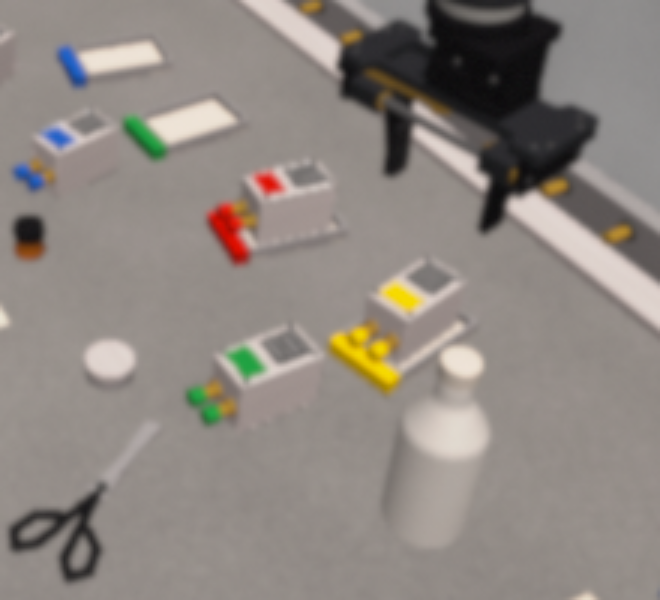

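The yellow module is in its tray, at about (415,300) in the crop. The bottle is near the green module, so I'll locate it before reaching there.

```bash
python3 - <<'E'
from bench import ctrl
from h import *
for n,pc in(("top",(457,172)),):
    m=ctrl.camera_model(n); print(cast(m,[pc],.17), cast(m,[(441,176)],0), proj(m,[[.484,-.266,.056]]))
m=ctrl.camera_model("side"); print(cast(m,[(453,251)],.17),cast(m,[(442,300)],0.01))
im=cv2.imread("pics/top0.png"); cv2.imwrite("pics/bo.png",cv2.resize(im[140:220,370:480],None,fx=6,fy=6))
E
```

```text
[[ 0.52280601 -0.42158222  0.17      ]] [[ 0.53422036 -0.43792634  0.        ]] [[390.09464812 188.61432827]]
[[ 0.52106529 -0.42782673  0.17      ]] [[ 0.5252826  -0.42867712  0.01      ]]
```

View pics/bo.png

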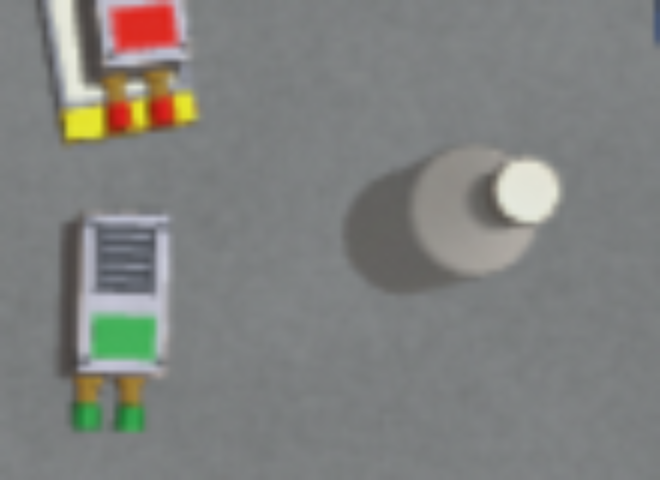

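The bottle's near edge is at y≈-0.393 and the gripper body reaches y≈-0.361. That leaves about 3 cm, which is enough.

```bash
python3 -m pendant '[{"travel":[0.001,0.05,0.01],"twist":0.1},{"travel":[0.002,0.1,0.02],"twist":0.2},{"travel":[0.003,0.14,0.028],"twist":0.208},{"travel":[0.0045,0.155,0.03],"twist":0.208},{"travel":[0.0045,0.155,0.03],"twist":0.208},{"travel":[0.0045,0.155,0.03],"twist":0.208}]' 1
python3 - <<'E'
from bench import ctrl
from h import *
goto(ctrl.get_state(),.4840,-.2663,.027,-1.2)
E
```

```text
time: 14.15
position: [0.4843, -0.2651, 0.148]
tool_rot: [-1.204, 1.207, 1.182]
ft_force: [0.4, -0.5, 0.5]
grip_width: 1.0
pos [ 0.4843 -0.2651  0.148 ] toolx [ 0.016 -0.002 -1.   ] jaw yaw 88.9 q7 2.15 grip 1.0 t 14.15
travel [ 0.121   0.0023 -0.001 ] twist 0.002 rows>= 2.0
```

```bash
python3 -m pendant '[{"travel":[0.05,0.002,-0.001],"twist":0},{"travel":[0.09,0.002,-0.001],"twist":0},{"travel":[0.112,0.002,-0.001],"twist":0},{"travel":[0.121,0.002,-0.001],"twist":0},{"travel":[0.121,0.002,-0.001],"twist":0},{"travel":[0.121,0.002,-0.001],"twist":0}]' 1
python3 -m pendant '[{"travel":[0,0,0],"twist":0},{"travel":[0,0,0],"twist":0},{"travel":[0,0,0],"twist":0},{"travel":[0,0,0],"twist":0},{"travel":[0,0,0],"twist":0}]' -1 25
python3 -m pendant '[{"travel":[-0.03,0,0],"twist":0},{"travel":[-0.07,0,0],"twist":0},{"travel":[-0.11,0,0],"twist":0},{"travel":[-0.14,0,0],"twist":0},{"travel":[-0.14,0,0],"twist":0}]' -1 25
python3 -c "
from bench import ctrl
from h import *
goto(ctrl.get_state(),.641,.1035,.165,0)"
```

```text
time: 14.9
position: [0.4854, -0.2668, 0.0281]
tool_rot: [-1.206, 1.206, 1.181]
ft_force: [0.3, 0.8, -0.1]
grip_width: 1.0
time: 15.52
position: [0.4854, -0.2671, 0.0281]
tool_rot: [-1.206, 1.207, 1.181]
ft_force: [0.4, -2.8, 1.3]
grip_width: 0.516
time: 16.15
position: [0.4839, -0.2673, 0.1697]
tool_rot: [-1.209, 1.204, 1.177]
ft_force: [-0.4, 0.5, -2.7]
grip_width: 0.507
pos [ 0.4839 -0.2673  0.1697] toolx [ 0.022 -0.004 -1.   ] jaw yaw 88.9 q7 2.14 grip 0.507 t 16.15
travel [ 0.0067 -0.1501  0.3736] twist -0.019 rows>= 7.0
```

```bash
python3 -m pendant '[{"travel":[0.001,-0.02,0.05],"twist":-0.01},{"travel":[0.002,-0.04,0.1],"twist":-0.01},{"travel":[0.003,-0.065,0.155],"twist":-0.02},{"travel":[0.004,-0.085,0.21],"twist":-0.02},{"travel":[0.005,-0.108,0.265],"twist":-0.02},{"travel":[0.006,-0.13,0.32],"twist":-0.02},{"travel":[0.006,-0.147,0.36],"twist":-0.02},{"travel":[0.0065,-0.151,0.374],"twist":-0.02},{"travel":[0.0065,-0.151,0.374],"twist":-0.02},{"travel":[0.0065,-0.151,0.374],"twist":-0.02}]' -1 25
python3 -c "
from bench import ctrl
from h import *
goto(ctrl.get_state(),.642,.1035,.034,0)"
```

```text
time: 17.4
position: [0.6413, 0.101, 0.1645]
tool_rot: [-1.222, 1.199, 1.19]
ft_force: [0.1, -0.9, -3.2]
grip_width: 0.507
pos [0.6413 0.101  0.1645] toolx [ 0.021 -0.006 -1.   ] jaw yaw 89.9 q7 1.54 grip 0.507 t 17.4
travel [0.1305 0.002  0.0032] twist -0.002 rows>= 3.0
```

```bash
python3 -m pendant '[{"travel":[0.04,0.002,0.003],"twist":0},{"travel":[0.08,0.002,0.003],"twist":0},{"travel":[0.107,0.002,0.003],"twist":0},{"travel":[0.121,0.002,0.003],"twist":0},{"travel":[0.128,0.002,0.003],"twist":0},{"travel":[0.13,0.002,0.003],"twist":0},{"travel":[0.13,0.002,0.003],"twist":0}]' -1 25
python3 -c "
from bench import ctrl
from h import *
goto(ctrl.get_state(),.642,.1035,.034,0)"
```

```text
time: 18.27
position: [0.6427, 0.1033, 0.0355]
tool_rot: [-1.222, 1.197, 1.189]
ft_force: [0.4, 0.0, -2.8]
grip_width: 0.504
pos [0.6427 0.1033 0.0355] toolx [ 0.022 -0.005 -1.   ] jaw yaw 89.9 q7 1.59 grip 0.504 t 18.275
travel [0.0015 0.0007 0.0002] twist -0.002 rows>= 1.0
```

```bash
python3 -m pendant '[{"travel":[0.001,0,0],"twist":0},{"travel":[0.002,0,0],"twist":0}]' -1 25
python3 -m pendant '[{"travel":[0,0,0],"twist":0},{"travel":[0,0,0],"twist":0},{"travel":[0,0,0],"twist":0},{"travel":[-0.03,0,0],"twist":0},{"travel":[-0.08,0,0],"twist":0},{"travel":[-0.12,0,0],"twist":0},{"travel":[-0.12,0,0],"twist":0}]' 1
python3 - <<'E'
from bench import ctrl
from h import *
goto(ctrl.get_state(),.4895,.0895,.150,11.3)
b=ctrl.get_image("side")
cv2.imwrite("pics/t6.png",cv2.resize(b[100:300,250:470],None,fx=3,fy=3)[:,:,::-1])
E
```

```text
time: 18.52
position: [0.6436, 0.1034, 0.0346]
tool_rot: [-1.223, 1.196, 1.188]
ft_force: [-0.8, -0.0, 4.4]
grip_width: 0.503
time: 19.4
position: [0.6432, 0.1041, 0.1587]
tool_rot: [-1.224, 1.189, 1.184]
ft_force: [-0.3, -0.8, -1.0]
grip_width: 1.0
pos [0.6432 0.1041 0.1587] toolx [ 0.031 -0.003 -1.   ] jaw yaw 89.9 q7 1.54 grip 1.0 t 19.4
travel [ 0.004   0.1539 -0.0148] twist -0.199 rows>= 3.0
```

View pics/t6.png

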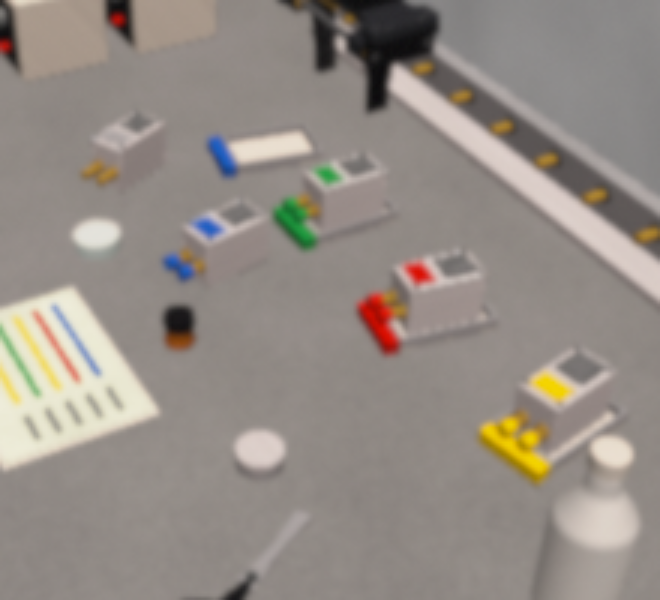

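The green module is in its tray at about (340,190) in the crop. Next is blue.

```bash
python3 -m pendant '[{"travel":[0.001,0.05,-0.005],"twist":-0.1},{"travel":[0.002,0.1,-0.01],"twist":-0.2},{"travel":[0.003,0.14,-0.014],"twist":-0.2},{"travel":[0.004,0.154,-0.015],"twist":-0.2},{"travel":[0.004,0.154,-0.015],"twist":-0.2},{"travel":[0.004,0.154,-0.015],"twist":-0.2}]' 1
python3 - <<'E'
from bench import ctrl
from h import *
goto(ctrl.get_state(),.4895,.0895,.027,11.3)
E
```

```text
time: 20.2
position: [0.4891, 0.0894, 0.1483]
tool_rot: [-1.372, 1.093, 1.329]
ft_force: [-0.0, -0.3, -0.1]
grip_width: 1.003
pos [0.4891 0.0894 0.1483] toolx [ 0.028 -0.004 -1.   ] jaw yaw 101.3 q7 1.54 grip 1.003 t 20.2
travel [0.1212 0.0029 0.0011] twist 0.001 rows>= 2.0
```

```bash
python3 -m pendant '[{"travel":[0.05,0.003,0.001],"twist":0},{"travel":[0.09,0.003,0.001],"twist":0},{"travel":[0.112,0.003,0.001],"twist":0},{"travel":[0.121,0.003,0.001],"twist":0},{"travel":[0.121,0.003,0.001],"twist":0},{"travel":[0.121,0.003,0.001],"twist":0}]' 1
python3 -m pendant '[{"travel":[0,0,0],"twist":0},{"travel":[0,0,0],"twist":0},{"travel":[0,0,0],"twist":0},{"travel":[0,0,0],"twist":0},{"travel":[0,0,0],"twist":0}]' -1 25
python3 -m pendant '[{"travel":[-0.03,0,0],"twist":0},{"travel":[-0.07,0,0],"twist":0},{"travel":[-0.11,0,0],"twist":0},{"travel":[-0.14,0,0],"twist":0},{"travel":[-0.14,0,0],"twist":0}]' -1 25
python3 -c "
from bench import ctrl
from h import *
goto(ctrl.get_state(),.6375,.2555,.165,-11)"
```

```text
time: 20.95
position: [0.4906, 0.0896, 0.0282]
tool_rot: [-1.372, 1.092, 1.328]
ft_force: [0.7, -0.1, 0.5]
grip_width: 0.999
time: 21.58
position: [0.4907, 0.0893, 0.0282]
tool_rot: [-1.373, 1.092, 1.327]
ft_force: [0.5, -2.7, 0.8]
grip_width: 0.512
time: 22.2
position: [0.4875, 0.0903, 0.1695]
tool_rot: [-1.373, 1.088, 1.326]
ft_force: [-0.1, 0.4, -3.8]
grip_width: 0.501
pos [0.4875 0.0903 0.1695] toolx [ 0.034 -0.002 -0.999] jaw yaw 101.4 q7 1.52 grip 0.501 t 22.2
travel [ 0.0093 -0.1794  0.1325] twist 0.39 rows>= 4.0
```

```bash
python3 -m pendant '[{"travel":[0.001,-0.045,0.033],"twist":0.1},{"travel":[0.003,-0.09,0.066],"twist":0.2},{"travel":[0.005,-0.135,0.1],"twist":0.3},{"travel":[0.008,-0.17,0.125],"twist":0.39},{"travel":[0.009,-0.18,0.132],"twist":0.39},{"travel":[0.009,-0.18,0.132],"twist":0.39},{"travel":[0.009,-0.18,0.132],"twist":0.39}]' -1 25
python3 -c "
from bench import ctrl
from h import *
goto(ctrl.get_state(),.638,.255,.0345,-11)"
```

```text
time: 23.08
position: [0.6375, 0.2529, 0.1645]
tool_rot: [-1.081, 1.271, 1.043]
ft_force: [-0.2, -1.0, -3.3]
grip_width: 0.502
pos [0.6375 0.2529 0.1645] toolx [ 0.032 -0.003 -0.999] jaw yaw 78.9 q7 1.13 grip 0.502 t 23.075
travel [0.1299 0.004  0.0018] twist -0.001 rows>= 3.0
```

```bash
python3 -m pendant '[{"travel":[0.04,0.004,0.002],"twist":0},{"travel":[0.08,0.004,0.002],"twist":0},{"travel":[0.107,0.004,0.002],"twist":0},{"travel":[0.121,0.004,0.002],"twist":0},{"travel":[0.128,0.004,0.002],"twist":0},{"travel":[0.13,0.004,0.002],"twist":0},{"travel":[0.13,0.004,0.002],"twist":0}]' -1 25
python3 -m pendant '[{"travel":[0.0015,0,0],"twist":0},{"travel":[0.002,0,0],"twist":0}]' -1 25
python3 -m pendant '[{"travel":[0,0,0],"twist":0},{"travel":[0,0,0],"twist":0},{"travel":[0,0,0],"twist":0},{"travel":[-0.03,0,0],"twist":0},{"travel":[-0.08,0,0],"twist":0},{"travel":[-0.12,0,0],"twist":0},{"travel":[-0.12,0,0],"twist":0}]' 1
python3 -m pendant '[{"travel":[-0.06,0,0],"twist":0},{"travel":[-0.1,0.02,0.05],"twist":0},{"travel":[-0.1,0.03,0.1],"twist":0},{"travel":[-0.1,0.05,0.16],"twist":0},{"travel":[-0.1,0.06,0.22],"twist":0},{"travel":[-0.1,0.08,0.28],"twist":0},{"travel":[-0.1,0.1,0.32],"twist":0},{"travel":[-0.1,0.1,0.32],"twist":0},{"travel":[-0.1,0.1,0.32],"twist":0}]' 1
python3 - <<'E'
from bench import ctrl
from h import *
for n in("side","top"):cv2.imwrite(f"pics/{n}9.png",ctrl.get_image(n)[:,:,::-1])
a=cv2.imread("pics/top9.png");b=cv2.imread("pics/side9.png")
cv2.imwrite("pics/f1.png",cv2.resize(a[100:215,190:350],None,fx=5,fy=5)); cv2.imwrite("pics/f3.png",cv2.resize(a[100:215,310:470],None,fx=5,fy=5))
cv2.imwrite("pics/f2.png",cv2.resize(b[110:290,260:500],None,fx=3.3,fy=3.3)[:600])
E
```

```text
time: 23.95
position: [0.6387, 0.2554, 0.0355]
tool_rot: [-1.081, 1.269, 1.042]
ft_force: [-0.7, 0.2, -4.3]
grip_width: 0.505
time: 24.2
position: [0.6395, 0.2556, 0.0348]
tool_rot: [-1.081, 1.268, 1.042]
ft_force: [-1.2, -1.0, 3.0]
grip_width: 0.503
time: 25.08
position: [0.6378, 0.2565, 0.1593]
tool_rot: [-1.081, 1.26, 1.039]
ft_force: [-0.5, 0.4, 0.7]
grip_width: 0.997
time: 26.2
position: [0.5974, 0.5886, 0.2566]
tool_rot: [-1.082, 1.263, 1.038]
ft_force: [-0.4, -0.3, 1.1]
grip_width: 1.0
```

View pics/f1.png

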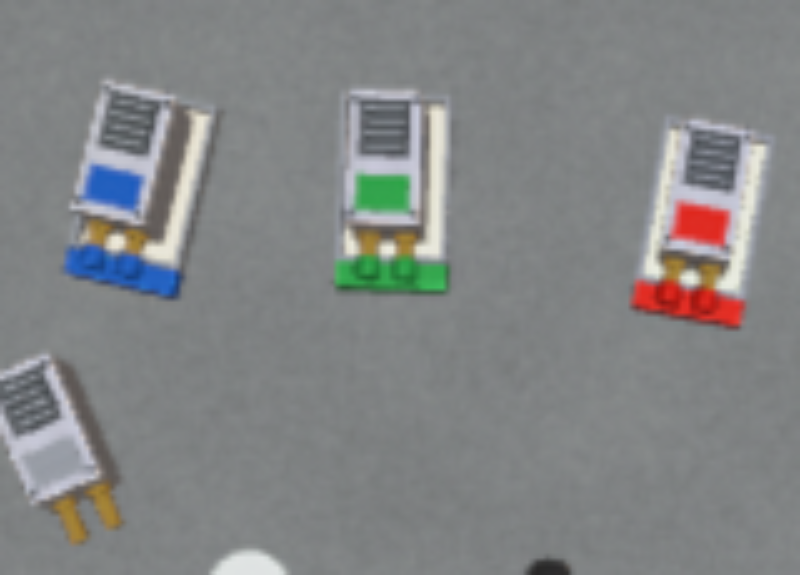

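View pics/f3.png

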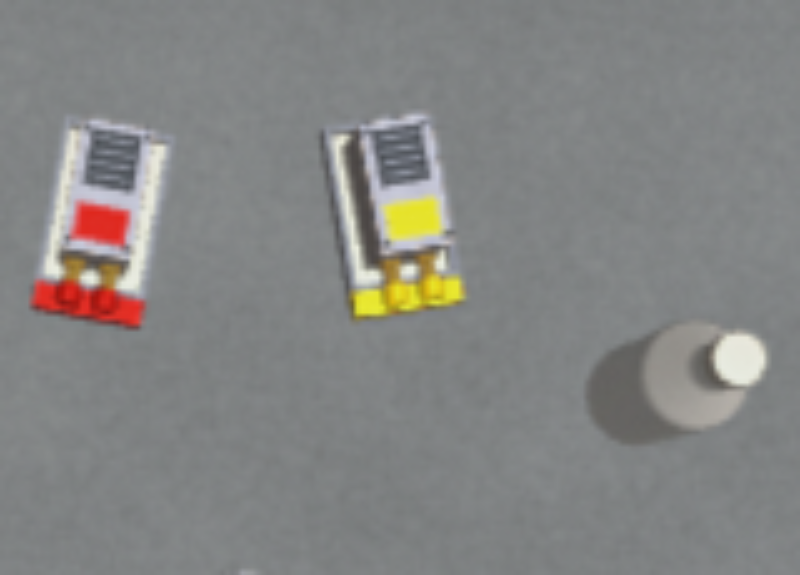

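View pics/f2.png

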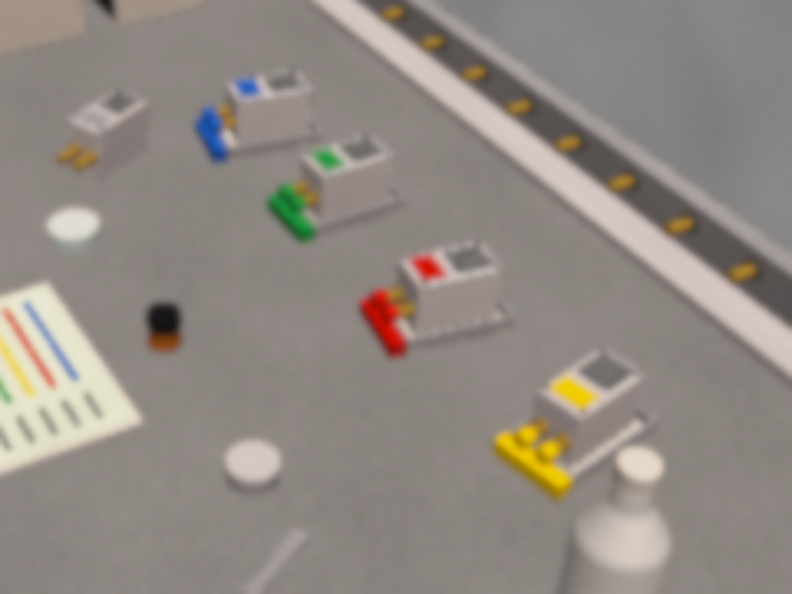

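All four modules appear seated, with caps over their own bars. I'll check the numbers from the lid corners at z = 0.062.

```bash
python3 - <<'E'
from bench import ctrl
from h import *
m=ctrl.camera_model("top"); im=cv2.imread("pics/top9.png")[:,:,::-1].copy()
T={"blue":(636.8,255.3,-11.1,(200,128,225,145)),"green":(640.9,103.5,.1,(255,130,280,146)),"red":(629.2,-87.9,-8.8,(320,138,341,151)),"yellow":(638.5,-265.5,10.7,(380,135,403,152))}
C={"blue":([(105,82),(172,98),(143,225),(72,209)],190),"green":([(343,92),(422,92),(421,229),(341,226)],190),
"red":([(80,121),(147,130),(129,260),(62,248)],310),"yellow":([(357,122),(429,113),(454,240),(380,252)],310)}
for k,(x,y,a,b) in T.items():
    P,x0=C[k]
    q=cast(m,[((u+.5)/5-.5+x0,(v+.5)/5-.5+100) for u,v in P],.062)[:,:2]*1000
    l=(q[0]+q[1]-q[2]-q[3])/2
    pc=rect(m,cmask(roi(im,*b),k),b[0],b[1],.063)[0]
    d=np.array([np.cos(np.radians(a)),np.sin(np.radians(a))])
    print(k,"lid dev",(q.mean(0)-[x,y]).round(1),"len",np.hypot(*l).round(1),"yaw dev",(np.degrees(np.arctan2(l[1],l[0]))-a).round(1),"plate dev",(pc+20*d-[x,y]).round(1))
print(ctrl.get_state()["grip_width"])
E
```

```text
blue lid dev [2.3 1.4] len 77.3 yaw dev 0.1 plate dev [1.7 2.4]
green lid dev [-0.1  2.2] len 80.7 yaw dev 1.3 plate dev [0.2 1.1]
red lid dev [0.4 3.1] len 77.7 yaw dev 2.4 plate dev [-0.3  1.6]
yellow lid dev [2.2 2. ] len 78.4 yaw dev 0.8 plate dev [-0.2  0.8]
0.9991613916115606
```

```bash
python3 -c "
from bench import ctrl
print(ctrl.close_job())"
```

```text
the job is handed in; nothing more can be done
None
```

I moved the red module out of the yellow tray into the red one, then placed yellow, green and blue in their own trays, and handed the job in at about 26 s. No verdict is reported, so the result rests on my own checks.

- **Position:** in the last top view, each module's lid and plate lie within about 3.5 mm of the tray centre measured earlier. The long axis is within about 2.5° of the tray's, and the connectors are over the bar of the same colour.
- **Flatness:** I did not measure tilt or height directly. The side view shows all four boxes standing upright inside their rims.
- **Left alone:** the spare module and the bottle show no visible shift by eye; I did not re-measure them. I never reached near the pink look-alike, but I did not check it at the end. The gripper was open and well clear of everything.
- **Disagreements:**
  - The automatic lid masks gave wrong outlines for some modules at the start, so I used hand-read corners there and again in the final check.
  - The tool's tilt crept up to about 0.03 rad over the run, which had no visible effect on the placements.

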